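# Set out the height standards for the scanner check

## Task

Set the four steel height standards upright on the white pads of the strip on the measuring stage, one to a pad and each wholly on its pad, in order of height: the shortest on the pad next to the white reference ball, rising to the tallest on the pad farthest from it. Put each one down before letting go, do not drop them or tip them over, and leave all four standing free.

Things in the scene. Friction and masses are not known exactly. Their poses are not given: they have to be found in the camera images.
- std30_center (a point): the shortest of four plain bright steel upright cylinders (height standards), 30 mm in diameter, 30 mm tall, about 0.17 kg, standing on the white table; the point is its centre, 15 mm above its underside; z is its axis
- std46_center (a point): the second shortest of four plain bright steel upright cylinders (height standards), 30 mm in diameter, 46 mm tall, about 0.25 kg, standing on the white table; the point is its centre, 23 mm above its underside; z is its axis
- std62_center (a point): the second tallest of four plain bright steel upright cylinders (height standards), 30 mm in diameter, 62 mm tall, about 0.34 kg, standing on the white table; the point is its centre, 31 mm above its underside; z is its axis
- std78_center (a point): the tallest of four plain bright steel upright cylinders (height standards), 30 mm in diameter, 78 mm tall, about 0.43 kg, standing on the white table; the point is its centre, 39 mm above its underside; z is its axis
- pad_a_top (a point): one of four white round pads, 50 mm in diameter and 2 mm thick, in a row about 80 mm apart on a flat dark steel strip (420 x 64 x 4 mm, fixed) on the aluminium measuring stage with tapped holes; the point is the centre of its top face, 36 mm above the table; x points across the strip (roughly away from the robot), y roughly along it; the row runs a, b, c, d along the strip from the robot's left to its right
- pad_b_top (a point): one of four white round pads, 50 mm in diameter and 2 mm thick, in a row about 80 mm apart on a flat dark steel strip (420 x 64 x 4 mm, fixed) on the aluminium measuring stage with tapped holes; the point is the centre of its top face, 36 mm above the table; x points across the strip (roughly away from the robot), y roughly along it; the row runs a, b, c, d along the strip from the robot's left to its right
- pad_c_top (a point): one of four white round pads, 50 mm in diameter and 2 mm thick, in a row about 80 mm apart on a flat dark steel strip (420 x 64 x 4 mm, fixed) on the aluminium measuring stage with tapped holes; the point is the centre of its top face, 36 mm above the table; x points across the strip (roughly away from the robot), y roughly along it; the row runs a, b, c, d along the strip from the robot's left to its right
- pad_d_top (a point): one of four white round pads, 50 mm in diameter and 2 mm thick, in a row about 80 mm apart on a flat dark steel strip (420 x 64 x 4 mm, fixed) on the aluminium measuring stage with tapped holes; the point is the centre of its top face, 36 mm above the table; x points across the strip (roughly away from the robot), y roughly along it; the row runs a, b, c, d along the strip from the robot's left to its right
- datum_ball (a point): white ceramic reference ball, 25 mm in diameter, on a thin fixed stem at one end of the strip, about 67 mm beyond the end pad of the row; it may be at either end (the other end has a low aluminium block, 14 mm along the strip, 36 mm across it and 16 mm high); the point is the ball's centre, 40 mm above the strip's top face; the ball's top is 52 mm above the strip

How it is judged:
By the outcome, as a careful person would: the job done as asked, in the order asked, and still so for the second after the job is handed in, with the robot touching nothing.
It also fails if it takes over 109 s, if anything falls off the work surface, if the arm or the gripper's body presses on something with over 40 N, if the wrist force passes 120 N, or if a joint passes its speed limit or range.

## Robot

A 7-joint arm with a two-finger parallel gripper is mounted at the origin on the work surface. World frame = base frame: x ahead of the robot, y to its left, z up, the work surface at z = 0. Lengths are in m, angles in rad, forces in N, time in s.
With the tool pointing down it reaches from about 0.425 to 0.875 m from the base axis. Payload 8.4 kg.
Tool frame: the origin (TCP) lies at the very end of the fingers, on their centre line; the grasp point (between the pads) lies hold_point_z behind it (hold_point_z is the distance from the TCP to the grasp point, in m); z points along the fingers, y is the line along which they close (so a half turn about z gives the same grasp; the last joint's range is limited). The gripper opens to 87 mm and grips with 3 to 60 N. Pads are 19 mm wide; open, the fingers measure 117 mm over their backs; the gripper's body (75 mm by 190 mm) begins 51 mm behind the grasp point.
Start: joints at [-1.264, 0.333, 0.04, 1.465, -0.013, 1.343, -0.059], TCP at [0.257, 0.597, 0.223] pointing down, gripper open.
Joint ranges: [-2.58, 2.58], [-0.38, 2.09], [-1.3, 1.39], [0.25, 2.4], [-1.5, 4.64], [0.08, 2.09], [-2.65, 2.65]. Speed limits (rad/s): [2.22, 2.22, 2.79, 2.79, 3.14, 3.14, 3.14].

## Interface

Orientations are given as a rotation vector (axis times angle).
In Python, from station import get_state, capture, get_calibration, close_job, recognise, pinpoint, hold_point_z gives the robot as it stands. The module is installed in compiled form; this text tells all that it offers.
- The arm moves only by the tool arm_command, never from a script. Its argument "deltas" is a list of rows, each a list of 7 numbers: the finger opening in cm, from 0 to 8.7, then the shift along the tool's x, y, z in cm, then the turn, a rotation vector about the tool's x, y, z in degrees. A call has 1 to 12 rows; each row is the pose to reach, as a shift and turn from the pose commanded when the call began, along the tool's axes at that moment; what a row does not reach only later rows make up. A row lasts 1/10 s, in which the tool goes at most 50 mm and 8.59 degrees, less where a joint would pass 70% of its speed; a pose out of reach is approached as far as the arm can. A call with a gripper value outside its range is refused whole. The fingers move at their own pace and stop on an object; "squeeze" is the grip in N (left out, the last holds). Time passes only in rows, so rows that repeat a pose let the fingers close. It gives the time, the measured TCP pose, the force, the opening and the grip force at its end, in the units of the state.
- get_state(): the state, without advancing time (a new reading comes with each control period).
- capture(name): name is "scene" or "top"; returns the picture (400x640x3 uint8, blue, green, red); there is no depth.
- get_calibration(name): a dict with "K" (3x3 intrinsics, pixels), "R" (3x3) and "t" (3): a world point X has camera coordinates R X + t. Camera axes: x right, y down, z forward; pixel columns grow to the right and rows downward; lengths in m; the calibration is good to about 2 mm. A picture is of the moment at which its call begins. get_calibration takes no time and is no camera call.
- close_job(): hands the job in; it is judged then, once.
Trained networks look in the newest picture that a camera, given by its name, has taken for a name from the list of things; names that differ only in an ending like _2 or _b are one class to them, and where a whole thing is asked for, a point or a joint stands for the part that bears it (a point fixed in the world has none). Each returns a list of dicts, best first, with "confidence" (0 to 1); they miss things now and then, are a little off and sometimes report something else, mostly with a low value. They report only what shows in the picture. A call takes as long as a camera call.
- recognise(camera, target): "box" ([left, top, right, bottom] in pixels, round what is visible of it).
- pinpoint(camera, target): "uv" ([column, row] in pixels: a listed point, or the origin of a listed thing).
The state is a dict: "t": time; "joint_positions": joint angles; "joint_vel": joint speeds; "effort": joint torques, N m; "eef_pos": TCP position; "orientation": TCP orientation; "force": force on the tool from outside, world axes, zero at the start; "torque": the same for the moment, N m; "finger_gap": opening from 0.0 (shut) to 1.0 (fully open); "grip_force": force on a finger pad.
Only numpy, scipy, OpenCV 4.12 (cv2) and the standard library are available. Lean on these libraries where they do the work, as an engineer would, in place of code of your own. Each camera call takes 0.05 s, during which the arm holds its last target. There are 200 camera calls.

## Working session

There is one attempt and no reset: what is moved stays moved. The work goes in short steps, Python scripts to look and compute and a tool call to move; the robot and the scene stay as the last step left them, time stands still between calls to the robot, and variables do not carry over. Pictures are saved under pics/ and viewed, at most 14 in all, crops included, and the job is handed in when it is done.

Besides the shell and the picture viewer there is one more tool, called in YAML: its name, and indented under it one key for each argument. arm_command: Moves the arm, as the interface text tells. Its arguments: {"type":"object","properties":{"deltas":{"type":"array"},"squeeze":{"type":"number"}},"required":["deltas"]}

```bash
mkdir -p pics
cat > h.py <<'E'
import numpy as np, cv2
from station import *
def ray(cam,uv):
    c=get_calibration(cam);K,R,t=map(np.array,(c["K"],c["R"],c["t"]))
    d=R.T@np.linalg.inv(K)@np.array([uv[0],uv[1],1.]);return -R.T@t,d
def at(cam,uv,z):
    o,d=ray(cam,uv);return o+d*(z-o[2])/d[2]
def proj(cam,X):
    c=get_calibration(cam);K,R,t=map(np.array,(c["K"],c["R"],c["t"]))
    p=K@(R@np.array(X)+t.ravel());return p[:2]/p[2]
E
python3 - <<'E'
from h import *
np.set_printoptions(precision=4,suppress=True)
s=get_state();print(s["t"],s["eef_pos"],s["orientation"],s["finger_gap"],"hp",hold_point_z() if callable(hold_point_z) else hold_point_z)
Z=dict(std30_center=.015,std46_center=.023,std62_center=.031,std78_center=.039,pad_a_top=.036,pad_b_top=.036,pad_c_top=.036,pad_d_top=.036,datum_ball=.074)
for c in("scene","top"):
    im=capture(c);cv2.imwrite(f"pics/{c}0.png",im);print(c,"cam at",ray(c,(320,200))[0])
    for n,z in Z.items():
        for p in pinpoint(c,n)[:4]:print(n,np.round(p["uv"],1),round(p["confidence"],2),at(c,p["uv"],z)[:2])
E
```

```text
0.0 [0.2564 0.5968 0.2217] [-0.6331 -3.0769  0.0025] 0.9970016848340022 hp 0.0187
scene cam at [1.0957 0.2265 0.6143]
std30_center [350.8 231.5] 0.53 [0.5068 0.0047]
std46_center [328.3 193.5] 0.76 [ 0.4225 -0.0895]
std62_center [429.4 251. ] 0.69 [0.5022 0.1687]
std78_center [221.3 179.3] 0.86 [ 0.5085 -0.3263]
pad_a_top [386.5 283.8] 0.8 [0.6214 0.123 ]
pad_b_top [344.  268.9] 0.73 [0.6245 0.0413]
pad_c_top [304.  251.6] 0.67 [ 0.6201 -0.0451]
pad_d_top [266.7 234. ] 0.54 [ 0.6121 -0.1349]
datum_ball [243.8 211.5] 0.83 [ 0.6105 -0.1866]
top cam at [ 0.3655 -0.0367  0.986 ]
std30_center [295.9 227.3] 0.73 [ 0.5122 -0.0082]
std46_center [337.  265.5] 0.74 [ 0.4316 -0.0902]
std62_center [206.3 235.8] 0.68 [0.4961 0.1715]
std78_center [456.1 226.6] 0.89 [ 0.5036 -0.3324]
pad_a_top [313.  173.6] 0.53 [ 0.6201 -0.0455]
pad_b_top [273.7 173.3] 0.97 [0.6222 0.0353]
pad_c_top [314.7 173. ] 0.94 [ 0.6213 -0.049 ]
pad_d_top [352.9 177.8] 0.91 [ 0.6097 -0.1275]
datum_ball [384.  173.4] 0.77 [ 0.6079 -0.1859]
```

View pics/scene0.png

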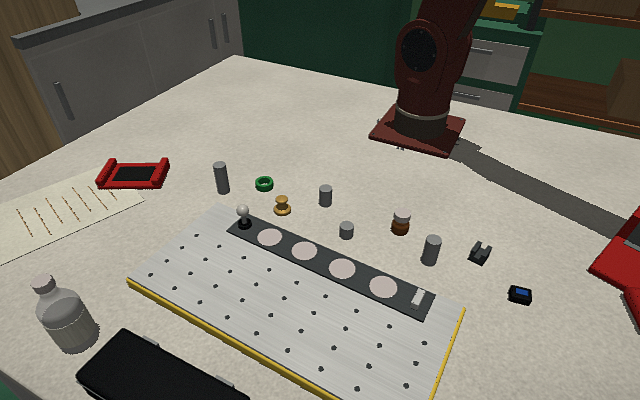

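View pics/top0.png

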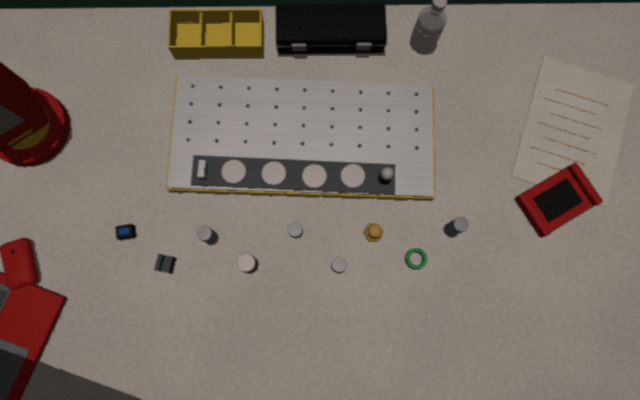

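The top view shows the ball at the right (386,174), next to pad d, and the aluminium block at the left. The standards are at (205,234) for 62, (295,229) for 30, (339,265) for 46 and (459,225) for 78, so d=30, c=46, b=62 and a=78. Next I refine these positions with boxes and pad blobs.

```bash
cat > m.py <<'E'
from h import *
from scipy.optimize import least_squares
np.set_printoptions(precision=4,suppress=True)
def cylbox(c,x,y,h,z0=0):
    a=np.linspace(0,6.283,48);P=np.array([proj(c,(x+.015*np.cos(q),y+.015*np.sin(q),z)) for q in a for z in(z0,z0+h)])
    return np.r_[P.min(0),P.max(0)]
def fitcyl(B,h,x0,z0=0):
    f=lambda p:np.concatenate([cylbox(c,p[0],p[1],h,z0)-b for c,b in B])
    r=least_squares(f,x0,loss="soft_l1",diff_step=1e-4);return r.x,r.fun
E
python3 - <<'E'
from m import *
ims={c:capture(c) for c in("scene","top")}
for h,x0 in((30,(.51,0)),(46,(.43,-.09)),(62,(.5,.17)),(78,(.505,-.33))):
    B=[]
    for c in ims:
        r=recognise(c,f"std{h}_center")
        for q in r[:3]:print(h,c,np.round(q["box"],1),round(q["confidence"],2))
        e=cylbox(c,*x0,h/1e3)
        r=[q for q in r if np.abs(np.array(q["box"])-e).max()<12]
        if r:B.append((c,np.array(r[0]["box"])))
    for b in B:print(b[0],fitcyl([b],h/1e3,x0))
    print(h,"both",fitcyl(B,h/1e3,x0)[0])
for c,seeds in(("scene",[(386,287),(342,269),(305,251),(269,237)]),("top",[(234,171),(274,173),(314,176),(353,176)])):
    g=cv2.cvtColor(ims[c],cv2.COLOR_BGR2GRAY)
    for s in seeds:
        v=int(g[s[1],s[0]]);m=(g>0.72*v).astype(np.uint8);m[:,:]*=1
        n,l,st,ce=cv2.connectedComponentsWithStats(m,connectivity=4);k=l[s[1],s[0]]
        print(c,s,v,st[k],at(c,ce[k],.036)[:2])
g=ims["top"][150:290,190:480];cv2.imwrite("pics/top_c.png",cv2.resize(g,None,fx=2.7,fy=2.7,interpolation=cv2.INTER_CUBIC))
g=ims["scene"][150:310,200:450];cv2.imwrite("pics/scene_c.png",cv2.resize(g,None,fx=3.2,fy=3.2,interpolation=cv2.INTER_CUBIC))
E
```

```text
30 scene [343.7 223.1 354.  241.8] 0.51
scene (array([0.5113, 0.0015]), array([-2.5583, -0.8495,  2.1923,  0.7024]))
30 both [0.5113 0.0015]
46 scene [320.5 182.7 332.7 206.9] 0.73
46 top [330.3 257.5 348.8 272.8] 0.66
scene (array([ 0.4289, -0.091 ]), array([-0.6148,  0.2112,  0.5892, -0.219 ]))Traceback (most recent call last):
  File "<stdin>", line 11, in <module>
  File "m.py", line 9, in fitcyl
    r=least_squares(f,x0,loss="soft_l1",diff_step=1e-4);return r.x,r.fun
    return func(*args, **kwargs)
    result = trf(vector_fun.fun, vector_fun.jac, x0, f0, J0, lb, ub, ftol, xtol,
                 gtol, max_nfev, x_scale, loss_function, tr_solver,
                 tr_options.copy(), verbose, callback=callback_wrapped)
    return trf_no_bounds(
        fun, jac, x0, f0, J0, ftol, xtol, gtol, max_nfev, x_scale,
        loss_function, tr_solver, tr_options, verbose, callback=callback)
    J = jac(x)
    self._update_jac()
    ~~~~~~~~~~~~~~~~^^
    self.J = self.jac_wrapped(xp_copy(self.x), f0=self.f)
             ~~~~~~~~~~~~~~~~^^^^^^^^^^^^^^^^^^^^^^^^^^^^
    J, dct = approx_deriv
[... 705 characters left out ...]
fun(x))
                         ~~~~~~~~^^^
    return self.f(x, *self.args, **self.kwargs)
           ~~~~~~^^^^^^^^^^^^^^^^^^^^^^^^^^^^^^
  File "m.py", line 8, in <lambda>
    f=lambda p:np.concatenate([cylbox(c,p[0],p[1],h,z0)-b for c,b in B])
                               ~~~~~~^^^^^^^^^^^^^^^^^^
  File "m.py", line 5, in cylbox
    a=np.linspace(0,6.283,48);P=np.array([proj(c,(x+.015*np.cos(q),y+.015*np.sin(q),z)) for q in a for z in(z0,z0+h)])
                                          ~~~~^^^^^^^^^^^^^^^^^^^^^^^^^^^^^^^^^^^^^^^^^
  File "h.py", line 9, in proj
    c=get_calibration(cam);K,R,t=map(np.array,(c["K"],c["R"],c["t"]))
ValueError: time passes only in moves, steps and waits
```

`get_calibration` refuses to be called that often, so I'll cache it.

```bash
sed -i 's/^from station import \*/from station import *\nimport station\nCAL={c:station.get_calibration(c) for c in("scene","top")}\ndef get_calibration(c): return CAL[c]/' h.py
cat > meas.py <<'E'
from m import *
ims={c:capture(c) for c in("scene","top")}
for h,x0 in((30,(.51,0)),(46,(.43,-.09)),(62,(.5,.17)),(78,(.505,-.33))):
    B=[]
    for c in ims:
        r=recognise(c,f"std{h}_center")
        e=cylbox(c,*x0,h/1e3)
        r=[q for q in r if np.abs(np.array(q["box"])-e).max()<12]
        if r:B.append((c,np.array(r[0]["box"])));print(h,c,fitcyl(B[-1:],h/1e3,x0))
    print(h,"both",fitcyl(B,h/1e3,x0)[0])
for c,seeds in(("scene",[(386,287),(342,269),(305,251),(269,237)]),("top",[(234,171),(274,173),(314,176),(353,176)])):
    g=cv2.cvtColor(ims[c],cv2.COLOR_BGR2GRAY)
    for s in seeds:
        v=int(g[s[1],s[0]]);m=(g>0.72*v).astype(np.uint8)
        n,l,st,ce=cv2.connectedComponentsWithStats(m,connectivity=4);k=l[s[1],s[0]]
        print(c,s,v,st[k],at(c,ce[k],.036)[:2])
g=ims["top"][150:290,190:480];cv2.imwrite("pics/top_c.png",cv2.resize(g,None,fx=2.7,fy=2.7,interpolation=cv2.INTER_CUBIC))
E
python3 meas.py
```

```text
30 scene (array([ 0.5121, -0.001 ]), array([-2.4181, -0.3007,  2.096 ,  0.2429]))
30 top (array([ 0.5085, -0.0085]), array([ 1.704 ,  0.9152, -1.9555, -0.9319]))
30 both [ 0.5102 -0.0052]
46 scene (array([ 0.426 , -0.0892]), array([-1.0441, -0.1381,  0.981 ,  0.1014]))
46 top (array([ 0.4358, -0.0952]), array([ 0.1052, -0.7491, -0.1001,  0.7928]))
46 both [ 0.433  -0.0938]
62 scene (array([0.4995, 0.1733]), array([-1.5955,  0.4108,  1.3412, -0.4371]))
62 top (array([0.497 , 0.1679]), array([ 1.4038, -1.0258, -1.7537,  1.1702]))
62 both [0.4986 0.1709]
78 scene (array([ 0.5103, -0.3236]), array([-1.0635,  0.4099,  1.2125, -0.4246]))
78 both [ 0.5103 -0.3236]
scene (386, 287) 178 [369 276  28  22 484] [0.6298 0.1193]
scene (342, 269) 178 [329 259  26  20 418] [0.6249 0.0367]
scene (305, 251) 179 [292 242  25  18 370] [ 0.6173 -0.0468]
scene (269, 237) 178 [257 229  25  17 333] [ 0.6163 -0.1264]
top (234, 171) 141 [221 160  25  23 444] [0.6287 0.1185]
top (274, 173) 142 [262 162  24  23 441] [0.6235 0.0361]
top (314, 176) 144 [302 164  25  24 442] [ 0.6163 -0.0473]
top (353, 176) 141 [341 164  24  23 443] [ 0.6152 -0.1268]
```

View pics/top_c.png

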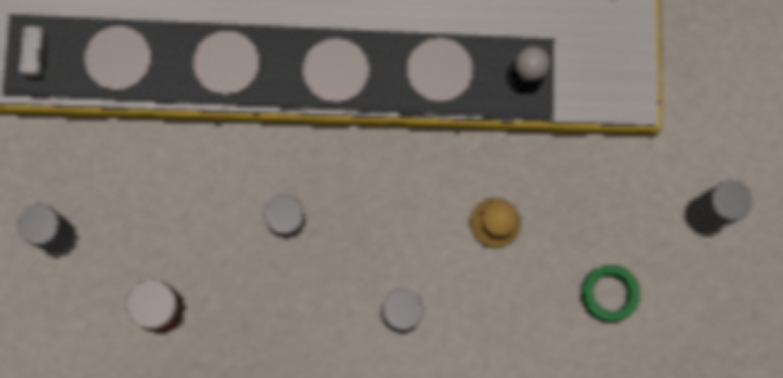

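```bash
cat > d.py <<'E'
# usage: d.py x y z -> delta (tool axes, cm/deg) to TCP target, tool y along world x (nearest sense)
import sys;from m import *
from scipy.spatial.transform import Rotation as Ro
s=get_state();p=np.array(s["eef_pos"]);R=Ro.from_rotvec(s["orientation"])
print("t",s["t"],"p",p,"gap cm",round(s["finger_gap"]*8.7,2),"grip",s["grip_force"],"F",np.array(s["force"]),"toolx",R.as_matrix()[:,0],"q7",s["joint_positions"][6])
best=None
for sg in(1,-1):
    T=Ro.from_matrix(np.array([[0,sg,0],[sg,0,0],[0,0,-1]]))
    r=(R.inv()*T).as_rotvec(degrees=True)
    if best is None or np.linalg.norm(r)<np.linalg.norm(best):best=r
    print("turn",r)
for a in sys.argv[1:]:
    X=np.array(list(map(float,a.split(","))));print(a,"shift cm",R.inv().apply(X-p)*100)
E
python3 - <<'E'
from m import *
for h,uv in((62,(204.4,233)),(30,(295.6,229.6)),(46,(339.3,264.8)),(78,(461.5,224.4))):print(h,at("top",uv,h/1e3)[:2])
print("stage edge",at("top",(295,195.5),.03),at("top",(230,193),.03))
E
python3 d.py .4985,.170,.12
```

```text
62 [0.4974 0.1686]
30 [ 0.5052 -0.008 ]
46 [ 0.4313 -0.0935]
78 [ 0.502  -0.3311]
stage edge [ 0.5759 -0.0077  0.03  ] [0.5836 0.1254 0.03  ]
t 1.8 p [0.2566 0.5972 0.2226] gap cm 8.71 grip 0.0 F [-0.787  -0.585  -0.1387] toolx [-0.9188  0.3947  0.    ] q7 -0.05847234043396647
turn [-0.0012 -0.0027 66.7498]
turn [   0.003    -0.0014 -113.2502]
.4985,.170,.12 shift cm [-39.092 -29.7    10.256]
```

arm_command:
  deltas:
    - [7, -39.1, -29.7, 10.3, 0, 0, 66.75]
    - [7, -39.1, -29.7, 10.3, 0, 0, 66.75]
    - [7, -39.1, -29.7, 10.3, 0, 0, 66.75]
    - [7, -39.1, -29.7, 10.3, 0, 0, 66.75]
    - [7, -39.1, -29.7, 10.3, 0, 0, 66.75]
    - [7, -39.1, -29.7, 10.3, 0, 0, 66.75]
    - [7, -39.1, -29.7, 10.3, 0, 0, 66.75]
    - [7, -39.1, -29.7, 10.3, 0, 0, 66.75]
    - [7, -39.1, -29.7, 10.3, 0, 0, 66.75]
    - [7, -39.1, -29.7, 10.3, 0, 0, 66.75]
    - [7, -39.1, -29.7, 10.3, 0, 0, 66.75]
    - [7, -39.1, -29.7, 10.3, 0, 0, 66.75]
  squeeze: 20

```text
t: 3.0
eef_pos: [0.4989, 0.1687, 0.1194]
orientation: [-2.225, -2.218, 0.001]
force: [0.1, 1.2, 0.8]
finger_gap: 0.804
grip_force: 0.0
```

arm_command:
  deltas:
    - [7, 0, 0, 0, 0, 0, 0]
    - [7, 0, 0, 0, 0, 0, 0]
    - [7, 0, 0, 0, 0, 0, 0]

```text
t: 3.3
eef_pos: [0.4982, 0.1713, 0.1198]
orientation: [-2.219, -2.224, -0.001]
force: [0.0, 0.3, -0.1]
finger_gap: 0.801
grip_force: 0.0
```

```bash
python3 d.py .498,.170,.12 .498,.170,.0225; python3 -c "
from m import *
cv2.imwrite('pics/s1.png',cv2.resize(capture('scene')[120:320,260:560],None,fx=2.5,fy=2.5))"
```

```text
t 3.3 p [0.4982 0.1713 0.1198] gap cm 6.97 grip 0.0 F [ 0.0009  0.334  -0.0721] toolx [-0.0023  1.      0.0004] q7 -0.33576859747249277
turn [ 0.0087 -0.0215  0.1305]
turn [   0.0337    0.0137 -179.8695]
.498,.170,.12 shift cm [-0.132  -0.0195 -0.0243]
.498,.170,.0225 shift cm [-0.1357 -0.021   9.7257]
```

View pics/s1.png

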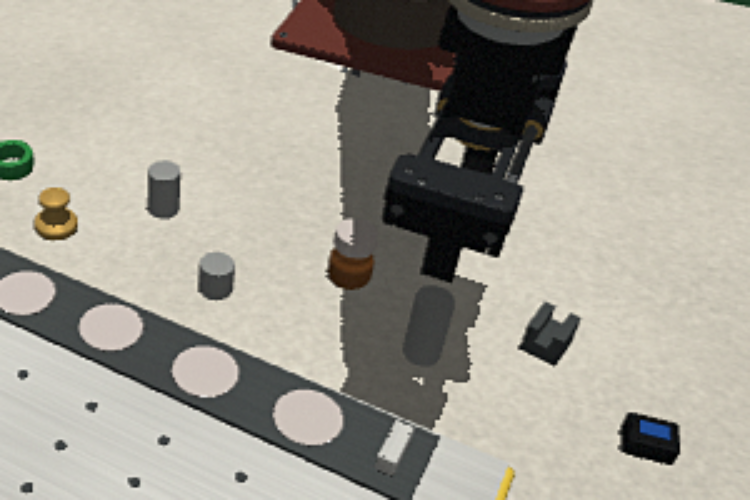

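The gripper sits over the 62 mm standard, with the fingers just above its top at crop (430,325). Descending and closing.

arm_command:
  deltas:
    - [7, 0, 0, 3, 0, 0, 0]
    - [7, 0, 0, 6, 0, 0, 0]
    - [7, 0, 0, 8.5, 0, 0, 0]
    - [7, 0, 0, 9.7, 0, 0, 0]
    - [7, 0, 0, 9.7, 0, 0, 0]
    - [2, 0, 0, 9.7, 0, 0, 0]
    - [2, 0, 0, 9.7, 0, 0, 0]
    - [2, 0, 0, 9.7, 0, 0, 0]
    - [2, 0, 0, 9.7, 0, 0, 0]
    - [2, 0, 0, 9.7, 0, 0, 0]
    - [2, 0, 0, 9.7, 0, 0, 0]
    - [2, 0, 0, 9.7, 0, 0, 0]
  squeeze: 25

```text
t: 4.55
eef_pos: [0.4986, 0.17, 0.0227]
orientation: [-2.221, -2.221, -0.0]
force: [-0.5, -1.0, 2.6]
finger_gap: 0.336
grip_force: 25.0
```

```bash
python3 d.py .624,.0364,.1 .498,.17,.09
```

```text
t 4.55 p [0.4986 0.17   0.0227] gap cm 2.93 grip 24.98490197584033 F [-0.4803 -0.9959  2.6199] toolx [0.     1.     0.0001] q7 -0.271217059191663
turn [-0.0036 -0.0048 -0.0004]
turn [ -0.0076   0.0057 179.9996]
.624,.0364,.1 shift cm [-13.3587  12.544   -7.7322]
.498,.17,.09 shift cm [ 0.0012 -0.0561 -6.7302]
```

arm_command:
  deltas:
    - [2, 0, 0, -3, 0, 0, 0]
    - [2, 0, 0, -6, 0, 0, 0]
    - [2, -2.7, 2.5, -7.7, 0, 0, 0]
    - [2, -5.4, 5, -7.7, 0, 0, 0]
    - [2, -8.1, 7.5, -7.7, 0, 0, 0]
    - [2, -10.7, 10, -7.7, 0, 0, 0]
    - [2, -12.6, 11.8, -7.7, 0, 0, 0]
    - [2, -13.35, 12.55, -7.7, 0, 0, 0]
    - [2, -13.35, 12.55, -7.7, 0, 0, 0]
    - [2, -13.35, 12.55, -5.7, 0, 0, 0]
    - [2, -13.35, 12.55, -4.2, 0, 0, 0]
    - [2, -13.35, 12.55, -4.2, 0, 0, 0]

```text
t: 5.75
eef_pos: [0.6215, 0.0378, 0.0618]
orientation: [-2.217, -2.221, 0.006]
force: [-0.7, -0.3, -2.9]
finger_gap: 0.338
grip_force: 25.0
```

```bash
python3 d.py .624,.0364,.0585; python3 -c "
from m import *
print(proj('scene',(.624,.0364,.042)),proj('scene',(.624,.0364,.104)))
cv2.imwrite('pics/s2.png',cv2.resize(capture('scene')[170:320,230:430],None,fx=4,fy=4))"
```

```text
t 5.75 p [0.6215 0.0378 0.0618] gap cm 2.94 grip 24.984922986477613 F [-0.6635 -0.2943 -2.9242] toolx [-0.0017  1.     -0.0002] q7 0.06370060191978956
turn [-0.2893  0.0102  0.0963]
turn [  -0.016    -0.4542 -179.9031]
.624,.0364,.0585 shift cm [-0.1447  0.2552  0.3335]
[341.8077 265.6234] [343.2994 241.7961]
```

View pics/s2.png

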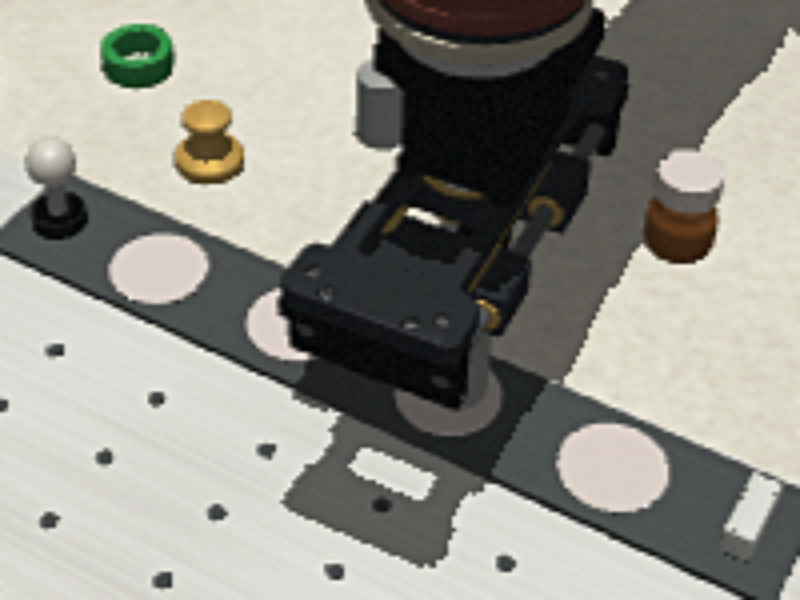

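The held standard's right edge is at crop (490,370) (u≈352), about 2 px toward +y from where I expected it. I'll shift 2 mm to −y and lower in small steps.

arm_command:
  deltas:
    - [2, -0.2, 0, 0.1, 0, 0, 0]
    - [2, -0.2, 0, 0.2, 0, 0, 0]
    - [2, -0.2, 0, 0.3, 0, 0, 0]
    - [2, -0.2, 0, 0.3, 0, 0, 0]
    - [2, -0.2, 0, 0.3, 0, 0, 0]

```text
t: 6.3
eef_pos: [0.6242, 0.0345, 0.0618]
orientation: [2.221, 2.221, 0.0]
force: [-0.2, -0.7, -3.0]
finger_gap: 0.341
grip_force: 25.0
```

arm_command:
  deltas:
    - [2, 0, 0, 0.1, 0, 0, 0]
    - [2, 0, 0, 0.1, 0, 0, 0]

```text
t: 6.5
eef_pos: [0.624, 0.0344, 0.0605]
orientation: [-2.221, -2.221, 0.0]
force: [-0.2, -0.6, -3.4]
finger_gap: 0.338
grip_force: 25.0
```

arm_command:
  deltas:
    - [2, 0, 0, 0.1, 0, 0, 0]
    - [2, 0, 0, 0.1, 0, 0, 0]

```text
t: 6.7
eef_pos: [0.624, 0.0344, 0.0594]
orientation: [-2.221, -2.221, 0.0]
force: [0.5, 0.1, -3.4]
finger_gap: 0.341
grip_force: 25.0
```

arm_command:
  deltas:
    - [2, 0, 0, 0.1, 0, 0, 0]
    - [2, 0, 0, 0.1, 0, 0, 0]

```text
t: 6.9
eef_pos: [0.6242, 0.0344, 0.0588]
orientation: [2.222, 2.221, 0.0]
force: [-1.0, -0.2, 0.5]
finger_gap: 0.338
grip_force: 25.0
```

Contact: the weight has come off. Release and rise.

arm_command:
  deltas:
    - [3.3, 0, 0, 0, 0, 0, 0]
    - [4, 0, 0, 0, 0, 0, 0]
    - [6, 0, 0, 0, 0, 0, 0]
    - [6, 0, 0, 0, 0, 0, 0]
    - [6, 0, 0, -1, 0, 0, 0]
    - [6, 0, 0, -4, 0, 0, 0]
    - [6, 0, 0, -7, 0, 0, 0]
    - [6, 0, 0, -9, 0, 0, 0]
    - [6, 0, 0, -9, 0, 0, 0]

```text
t: 7.8
eef_pos: [0.6261, 0.0344, 0.1526]
orientation: [2.22, 2.219, 0.008]
force: [-0.2, -0.1, -0.2]
finger_gap: 0.69
grip_force: 0.0
```

```bash
python3 d.py .509,-.006,.1 .509,-.006,.004
```

```text
t 7.8 p [0.6261 0.0344 0.1526] gap cm 6.0 grip 0.0 F [-0.2401 -0.07   -0.192 ] toolx [0.0003 1.     0.0012] q7 0.03003323311166733
turn [ 0.3244 -0.0673 -0.0165]
turn [ -0.1057  -0.5094 179.9827]
.509,-.006,.1 shift cm [ -4.0448 -11.7349   5.1933]
.509,-.006,.004 shift cm [ -4.0561 -11.7892  14.7932]
```

arm_command:
  deltas:
    - [5.5, -2, -5, 0, 0, 0, 0]
    - [5.5, -4, -9.5, 2, 0, 0, 0]
    - [5.5, -4.05, -11.5, 4.9, 0, 0, 0]
    - [5.5, -4.05, -11.5, 4.9, 0, 0, 0]
    - [5.5, -4.05, -11.5, 4.9, 0, 0, 0]
    - [5.5, -4.05, -11.5, 4.9, 0, 0, 0]
    - [5.5, -4.05, -11.5, 4.9, 0, 0, 0]

```text
t: 8.5
eef_pos: [0.5106, -0.0058, 0.1004]
orientation: [2.22, 2.221, 0.002]
force: [0.2, -0.1, -0.8]
finger_gap: 0.633
grip_force: 0.0
```

```bash
python3 d.py .508,-.005,.1 .508,-.005,.0045; python3 -c "
from m import *
im=capture('scene')
b=recognise('scene','std30_center');print([(np.round(q['box'],1),q['confidence']) for q in b[:2]])
cv2.imwrite('pics/s3.png',cv2.resize(im[150:310,230:430],None,fx=3.7,fy=3.7))"
```

```text
t 8.5 p [ 0.5106 -0.0058  0.1004] gap cm 5.51 grip 0.0 F [ 0.1725 -0.1313 -0.8385] toolx [-0.0004  1.     -0.0002] q7 0.019682036721250646
turn [0.1016 0.0135 0.0222]
turn [  -0.0212    0.1595 -179.9777]
.508,-.005,.1 shift cm [ 0.0794 -0.2596  0.0422]
.508,-.005,.0045 shift cm [ 0.0816 -0.2765  9.5922]
[(array([343.2, 223.1, 351.6, 240.8]), 0.71)]
```

View pics/s3.png

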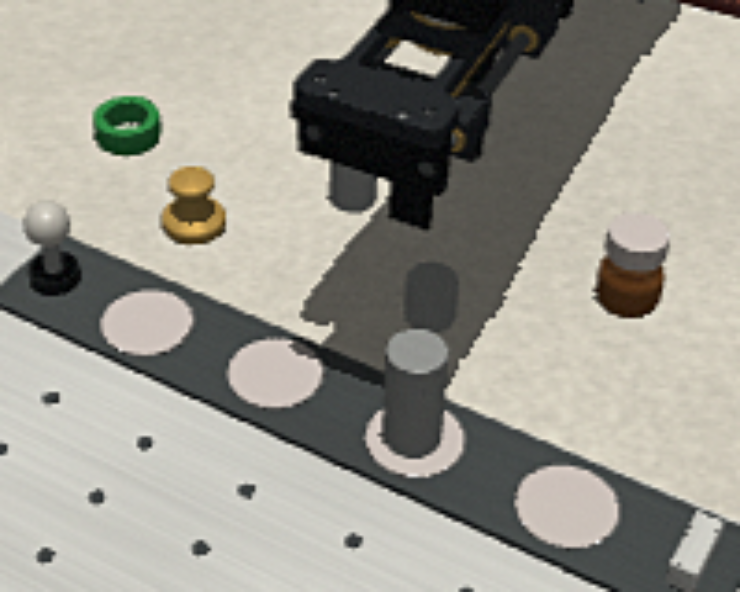

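The 62 stands centred on pad b (crop (414,435)). Std30 shows at (431,297), under the gripper. Descend and grip.

arm_command:
  deltas:
    - [5.5, 0.1, -0.1, 3, 0, 0, 0]
    - [5.5, 0.1, -0.1, 6, 0, 0, 0]
    - [5.5, 0.1, -0.1, 8.5, 0, 0, 0]
    - [5.5, 0.1, -0.1, 9.4, 0, 0, 0]
    - [5.5, 0.1, -0.1, 9.5, 0, 0, 0]
    - [5.5, 0.1, -0.1, 9.5, 0, 0, 0]
    - [2, 0.1, -0.1, 9.5, 0, 0, 0]
    - [2, 0.1, -0.1, 9.5, 0, 0, 0]
    - [2, 0.1, -0.1, 9.5, 0, 0, 0]
    - [2, 0.1, -0.1, 9.5, 0, 0, 0]
    - [2, 0.1, -0.1, 9.5, 0, 0, 0]
    - [2, 0.1, -0.1, 9.5, 0, 0, 0]
  squeeze: 25

```text
t: 9.8
eef_pos: [0.5081, -0.005, 0.0049]
orientation: [-2.221, -2.221, -0.0]
force: [-2.7, 0.6, 6.0]
finger_gap: 0.34
grip_force: 25.0
```

```bash
python3 d.py .616,-.1266,.07 .616,-.1266,.0445
```

```text
t 9.8 p [ 0.5081 -0.005   0.0049] gap cm 2.96 grip 24.999298509210348 F [-2.7467  0.5553  6.0417] toolx [0.     1.     0.0003] q7 0.10789945063479317
turn [-0.0038 -0.0175 -0.0012]
turn [ -0.0275   0.006  179.9988]
.616,-.1266,.07 shift cm [-12.1616  10.7935  -6.5173]
.616,-.1266,.0445 shift cm [-12.1624  10.7937  -3.9673]
```

arm_command:
  deltas:
    - [2, 0, 0, -3, 0, 0, 0]
    - [2, 0, 0, -6, 0, 0, 0]
    - [2, -3, 2, -8, 0, 0, 0]
    - [2, -6, 4.5, -8, 0, 0, 0]
    - [2, -9, 7, -8, 0, 0, 0]
    - [2, -11, 9.5, -8, 0, 0, 0]
    - [2, -12.1, 10.8, -8, 0, 0, 0]
    - [2, -12.1, 10.8, -8, 0, 0, 0]
    - [2, -12.1, 10.8, -8, 0, 0, 0]
    - [2, -12.1, 10.8, -6, 0, 0, 0]
    - [2, -12.1, 10.8, -4.5, 0, 0, 0]
    - [2, -12.1, 10.8, -4.1, 0, 0, 0]

```text
t: 11.0
eef_pos: [0.6143, -0.1247, 0.0435]
orientation: [-2.218, -2.22, 0.003]
force: [-0.2, 0.2, -1.7]
finger_gap: 0.333
grip_force: 25.0
```

arm_command:
  deltas:
    - [2, 0, 0, 0, 0, 0, 0]
    - [2, 0, 0, 0, 0, 0, 0]
    - [2, 0, 0, 0, 0, 0, 0]

```text
t: 11.3
eef_pos: [0.6165, -0.1261, 0.0464]
orientation: [2.221, 2.221, 0.001]
force: [0.2, 0.2, -2.3]
finger_gap: 0.336
grip_force: 25.0
```

arm_command:
  deltas:
    - [2, 0, 0, 0.15, 0, 0, 0]
    - [2, 0, 0, 0.3, 0, 0, 0]
    - [2, 0, 0, 0.3, 0, 0, 0]

```text
t: 11.6
eef_pos: [0.616, -0.126, 0.0424]
orientation: [-2.221, -2.221, 0.0]
force: [0.2, -0.1, -2.4]
finger_gap: 0.339
grip_force: 25.0
```

arm_command:
  deltas:
    - [2, 0, 0, 0.1, 0, 0, 0]
    - [2, 0, 0, 0.1, 0, 0, 0]

```text
t: 11.8
eef_pos: [0.616, -0.1261, 0.0414]
orientation: [-2.221, -2.221, 0.0]
force: [-0.1, -0.4, -1.6]
finger_gap: 0.339
grip_force: 25.0
```

arm_command:
  deltas:
    - [2, 0, 0, 0.07, 0, 0, 0]
    - [2, 0, 0, 0.07, 0, 0, 0]

```text
t: 12.0
eef_pos: [0.6161, -0.1261, 0.041]
orientation: [2.221, 2.221, 0.0]
force: [-0.4, 0.3, 0.2]
finger_gap: 0.341
grip_force: 25.0
```

```bash
python3 d.py
```

```text
t 12.0 p [ 0.6161 -0.1261  0.041 ] gap cm 2.97 grip 24.999415380880237 F [-0.3519  0.3045  0.1778] toolx [ 0.  1. -0.] q7 0.3726222931422871
turn [ 0.0022  0.0016 -0.0017]
turn [  0.0024  -0.0035 179.9983]
```

arm_command:
  deltas:
    - [3.3, 0, 0, 0, 0, 0, 0]
    - [4, 0, 0, 0, 0, 0, 0]
    - [6, 0, 0, 0, 0, 0, 0]
    - [6, 0, 0, 0, 0, 0, 0]
    - [6, 0, 0, -2, 0, 0, 0]
    - [6, 0, 0, -5, 0, 0, 0]
    - [6, 0, 0, -8, 0, 0, 0]
    - [6, 1.5, -5, -8, 0, 0, 0]
    - [6, 2.5, -10, -8, 0, 0, 0]
    - [6, 3.4, -15, -8, 0, 0, 0]
    - [6, 3.4, -18.5, -8, 0, 0, 0]
    - [6, 3.4, -18.5, -8, 0, 0, 0]

```text
t: 13.2
eef_pos: [0.4266, -0.0916, 0.1204]
orientation: [-2.219, -2.219, -0.002]
force: [0.5, 0.4, 0.9]
finger_gap: 0.691
grip_force: 0.0
```

arm_command:
  deltas:
    - [6, 0, 0, 0, 0, 0, 0]
    - [6, 0, 0, 0, 0, 0, 0]

```text
t: 13.4
eef_pos: [0.4322, -0.0921, 0.1213]
orientation: [2.221, 2.221, 0.001]
force: [0.4, 0.6, 0.2]
finger_gap: 0.69
grip_force: 0.0
```

```bash
python3 d.py .431,-.092,.0113; python3 -c "
from m import *
im=capture('scene')
b=recognise('scene','std46_center');print([(np.round(q['box'],1),q['confidence']) for q in b[:2]])
cv2.imwrite('pics/s4.png',cv2.resize(im[140:300,220:420],None,fx=3.7,fy=3.7))"
```

```text
t 13.4 p [ 0.4322 -0.0921  0.1213] gap cm 6.0 grip 0.0 F [0.445  0.5753 0.2452] toolx [ 0.      1.     -0.0002] q7 0.09196560256882755
turn [ 0.0765  0.0105 -0.0017]
turn [  0.0165  -0.1201 179.9983]
.431,-.092,.0113 shift cm [ 0.0108 -0.1311 11.0031]
[(array([321.4, 183. , 331. , 208. ]), 0.78), (array([367.7, 275.2, 393.8, 300.7]), 0.27)]
```

View pics/s4.png

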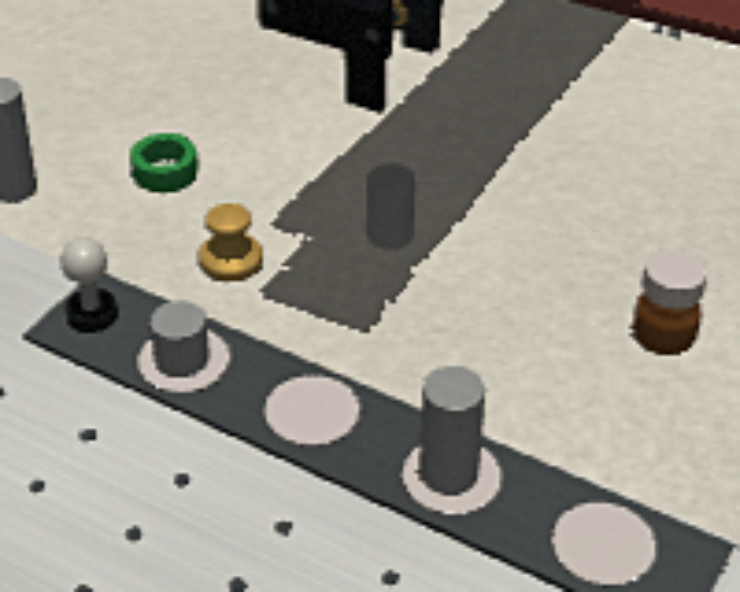

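The 30 stands centred on pad d (crop (180,350)), and std46 is at (390,205) below the gripper. Descend and grip.

arm_command:
  deltas:
    - [6, 0, -0.2, 4, 0, 0, 0]
    - [6, 0, -0.2, 7, 0, 0, 0]
    - [6, 0, -0.2, 9.5, 0, 0, 0]
    - [6, 0, -0.2, 10.8, 0, 0, 0]
    - [6, 0, -0.2, 10.9, 0, 0, 0]
    - [6, 0, -0.2, 10.9, 0, 0, 0]
    - [2, 0, -0.2, 10.9, 0, 0, 0]
    - [2, 0, -0.2, 10.9, 0, 0, 0]
    - [2, 0, -0.2, 10.9, 0, 0, 0]
    - [2, 0, -0.2, 10.9, 0, 0, 0]
    - [2, 0, -0.2, 10.9, 0, 0, 0]
    - [2, 0, -0.2, 10.9, 0, 0, 0]
  squeeze: 25

```text
t: 14.7
eef_pos: [0.4298, -0.092, 0.0123]
orientation: [2.221, 2.221, 0.002]
force: [1.2, 0.4, 3.2]
finger_gap: 0.34
grip_force: 25.0
```

```bash
python3 d.py .617,-.047,.06
```

```text
t 14.7 p [ 0.4298 -0.092   0.0123] gap cm 2.96 grip 24.99903787393123 F [1.2195 0.3754 3.1719] toolx [-0.      1.      0.0001] q7 0.24065178456926592
turn [ 0.0795 -0.0042  0.0006]
turn [   0.0067    0.1249 -179.9994]
.617,-.047,.06 shift cm [ 4.5028 18.7274 -4.7447]
```

arm_command:
  deltas:
    - [2, 0, 0, -3, 0, 0, 0]
    - [2, 0, 0, -6, 0, 0, 0]
    - [2, 1, 3, -8, 0, 0, 0]
    - [2, 2, 7, -8, 0, 0, 0]
    - [2, 3, 11, -8, 0, 0, 0]
    - [2, 4, 14.5, -8, 0, 0, 0]
    - [2, 4.5, 17.5, -8, 0, 0, 0]
    - [2, 4.5, 18.7, -8, 0, 0, 0]
    - [2, 4.5, 18.7, -8, 0, 0, 0]
    - [2, 4.5, 18.7, -6, 0, 0, 0]
    - [2, 4.5, 18.7, -4.5, 0, 0, 0]
    - [2, 4.5, 18.7, -4.1, 0, 0, 0]

```text
t: 15.9
eef_pos: [0.6137, -0.047, 0.0506]
orientation: [-2.22, -2.219, 0.005]
force: [-0.1, 0.3, -2.8]
finger_gap: 0.34
grip_force: 25.0
```

arm_command:
  deltas:
    - [2, 0, 0, 0, 0, 0, 0]
    - [2, 0, 0, 0, 0, 0, 0]
    - [2, 0, 0, 0, 0, 0, 0]

```text
t: 16.2
eef_pos: [0.6165, -0.0471, 0.0537]
orientation: [2.221, 2.221, 0.001]
force: [-0.6, 0.1, -2.5]
finger_gap: 0.337
grip_force: 25.0
```

arm_command:
  deltas:
    - [2, 0, 0, 0.15, 0, 0, 0]
    - [2, 0, 0, 0.3, 0, 0, 0]
    - [2, 0, 0, 0.3, 0, 0, 0]

```text
t: 16.5
eef_pos: [0.616, -0.047, 0.0498]
orientation: [-2.221, -2.221, 0.0]
force: [-0.8, -0.6, -3.5]
finger_gap: 0.338
grip_force: 25.0
```

arm_command:
  deltas:
    - [2, 0, 0, 0.1, 0, 0, 0]
    - [2, 0, 0, 0.1, 0, 0, 0]

```text
t: 16.7
eef_pos: [0.616, -0.047, 0.0487]
orientation: [-2.221, -2.221, 0.0]
force: [0.6, -0.6, -1.9]
finger_gap: 0.338
grip_force: 25.0
```

arm_command:
  deltas:
    - [2, 0, 0, 0.07, 0, 0, 0]
    - [2, 0, 0, 0.07, 0, 0, 0]

```text
t: 16.9
eef_pos: [0.6161, -0.0471, 0.0484]
orientation: [-2.222, -2.221, -0.0]
force: [-1.5, 0.2, 1.0]
finger_gap: 0.34
grip_force: 25.0
```

```bash
python3 d.py
```

```text
t 16.9 p [ 0.6161 -0.0471  0.0484] gap cm 2.96 grip 24.998763101175427 F [-1.5382  0.1905  1.029 ] toolx [0.0001 1.     0.0001] q7 0.24355074010802055
turn [ 0.0026 -0.0057 -0.0048]
turn [ -0.009   -0.004  179.9952]
```

arm_command:
  deltas:
    - [3.3, 0, 0, 0, 0, 0, 0]
    - [4, 0, 0, 0, 0, 0, 0]
    - [6, 0, 0, 0, 0, 0, 0]
    - [6, 0, 0, 0, 0, 0, 0]
    - [6, 0, 0, -2, 0, 0, 0]
    - [6, 0, 0, -6, 0, 0, 0]
    - [6, 0, 0, -10, 0, 0, 0]
    - [7, -4, -2, -10, 0, 0, 0]
    - [7, -8.5, -4, -10, 0, 0, 0]
    - [7, -13, -6, -10, 0, 0, 0]
    - [7, -17.5, -8, -10, 0, 0, 0]
    - [7, -22, -10, -10, 0, 0, 0]

```text
t: 18.1
eef_pos: [0.5151, -0.2686, 0.1485]
orientation: [2.221, 2.221, 0.001]
force: [0.5, 0.4, -0.4]
finger_gap: 0.803
grip_force: 0.0
```

arm_command:
  deltas:
    - [7, -4, -1, 0, 0, 0, 0]
    - [7, -6.2, -1.1, 0, 0, 0, 0]
    - [7, -6.2, -1.1, 0, 0, 0, 0]
    - [7, -6.2, -1.1, 0, 0, 0, 0]
    - [7, -6.2, -1.1, 0, 0, 0, 0]

```text
t: 18.6
eef_pos: [0.5056, -0.3277, 0.148]
orientation: [-2.219, -2.223, -0.001]
force: [0.5, 0.4, 0.8]
finger_gap: 0.806
grip_force: 0.0
```

```bash
python3 d.py .505,-.329,.0313; python3 -c "
from m import *
im=capture('scene')
b=recognise('scene','std78_center');print([(np.round(q['box'],1),q['confidence']) for q in b[:2]])
print(proj('scene',(.505,-.329,.078)),proj('scene',(.505,-.329,0)))
cv2.imwrite('pics/s5.png',cv2.resize(im[110:310,170:400],None,fx=3,fy=3))"
```

```text
t 18.6 p [ 0.5056 -0.3277  0.148 ] gap cm 7.01 grip 0.0 F [0.4777 0.41   0.803 ] toolx [-0.0016  1.      0.0007] q7 0.7184489256878864
turn [-0.0073 -0.0392  0.0913]
turn [   0.0616   -0.0115 -179.9087]
.505,-.329,.0313 shift cm [-0.1401 -0.0623 11.6656]
[(array([213.8, 162.9, 230.2, 199.7]), 0.62)]
[218.7896 164.433 ] [223.685  191.2702]
```

View pics/s5.png

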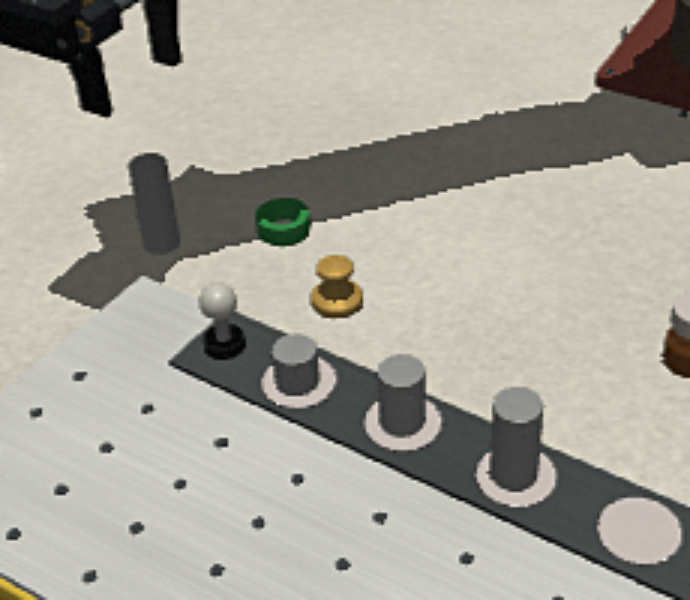

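46 stands on pad c (crop (402,400)). The 78's top is at crop (149,161), within 1 px of my prediction. Descend and grip.

arm_command:
  deltas:
    - [6.5, 0, 0, 3, 0, 0, 0]
    - [6.5, 0, 0, 6, 0, 0, 0]
    - [6.5, 0, 0, 9, 0, 0, 0]
    - [6.5, 0, 0, 11, 0, 0, 0]
    - [6.5, 0, 0, 11.4, 0, 0, 0]
    - [6.5, 0, 0, 11.4, 0, 0, 0]
    - [2, 0, 0, 11.4, 0, 0, 0]
    - [2, 0, 0, 11.4, 0, 0, 0]
    - [2, 0, 0, 11.4, 0, 0, 0]
    - [2, 0, 0, 11.4, 0, 0, 0]
    - [2, 0, 0, 11.4, 0, 0, 0]
    - [2, 0, 0, 11.4, 0, 0, 0]
  squeeze: 30

```text
t: 19.9
eef_pos: [0.5048, -0.3292, 0.0343]
orientation: [-2.222, -2.221, 0.0]
force: [-3.0, -0.1, 3.0]
finger_gap: 0.34
grip_force: 30.0
```

```bash
python3 d.py .629,.119,.08 .505,.119,.12
```

```text
t 19.9 p [ 0.5048 -0.3292  0.0343] gap cm 2.96 grip 29.96932189911604 F [-3.023  -0.0903  2.9856] toolx [0.0003 1.     0.0001] q7 0.7974949077911812
turn [-0.0171 -0.0032 -0.0178]
turn [ -0.005    0.0269 179.9822]
.629,.119,.08 shift cm [44.8231 12.408  -4.5671]
.505,.119,.12 shift cm [44.8195  0.0068 -8.5634]
```

arm_command:
  deltas:
    - [2, 0, 0, -3, 0, 0, 0]
    - [2, 0, 0, -7, 0, 0, 0]
    - [2, 1, 0, -11, 0, 0, 0]
    - [2, 4, 0, -12, 0, 0, 0]
    - [2, 8, 0, -12, 0, 0, 0]
    - [2, 12.5, 0, -12, 0, 0, 0]
    - [2, 17, 0, -12, 0, 0, 0]
    - [2, 21.5, 0, -12, 0, 0, 0]
    - [2, 26, 0, -12, 0, 0, 0]
    - [2, 30.5, 1, -12, 0, 0, 0]
    - [2, 35, 2, -12, 0, 0, 0]
    - [2, 39, 4, -12, 0, 0, 0]

```text
t: 21.1
eef_pos: [0.5439, 0.0635, 0.1537]
orientation: [-2.219, -2.221, 0.001]
force: [1.0, -0.4, -3.8]
finger_gap: 0.338
grip_force: 30.0
```

arm_command:
  deltas:
    - [2, 3, 2, 0, 0, 0, 0]
    - [2, 5, 5, 0, 0, 0, 0]
    - [2, 5.8, 7.5, 0, 0, 0, 0]
    - [2, 5.8, 8.4, 0, 0, 0, 0]
    - [2, 5.8, 8.4, 0, 0, 0, 0]
    - [2, 5.8, 8.4, 3, 0, 0, 0]
    - [2, 5.8, 8.4, 6, 0, 0, 0]
    - [2, 5.8, 8.4, 7.5, 0, 0, 0]
    - [2, 5.8, 8.4, 7.8, 0, 0, 0]
    - [2, 5.8, 8.4, 7.8, 0, 0, 0]
    - [2, 5.8, 8.4, 7.8, 0, 0, 0]

```text
t: 22.2
eef_pos: [0.6299, 0.1189, 0.0778]
orientation: [2.221, 2.22, 0.003]
force: [0.2, 0.2, -5.0]
finger_gap: 0.34
grip_force: 30.0
```

```bash
python3 d.py .629,.119,.0705; python3 -c "
from m import *
print(proj('scene',(.629,.119,.0385)),proj('scene',(.629,.119,.117)))
cv2.imwrite('pics/s6.png',cv2.resize(capture('scene')[190:340,270:470],None,fx=4,fy=4))"
```

```text
t 22.2 p [0.6299 0.1189 0.0778] gap cm 2.96 grip 29.96724234893918 F [ 0.2437  0.2114 -5.0385] toolx [0.0003 1.     0.0006] q7 -0.06665516007982142
turn [ 0.1178 -0.0347 -0.0145]
turn [ -0.0545  -0.185  179.9854]
.629,.119,.0705 shift cm [ 0.0087 -0.096   0.7274]
[383.0312 285.1068] [388.1188 254.6083]
```

View pics/s6.png

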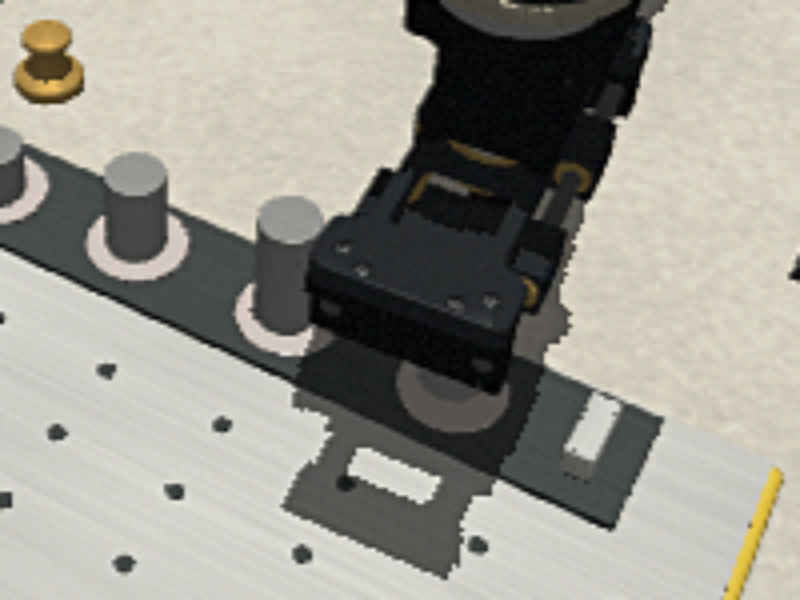

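The 78's base shows at crop (450,390), over pad a's centre. The other standards are undisturbed. Lower gently.

arm_command:
  deltas:
    - [2, 0, 0, 0.15, 0, 0, 0]
    - [2, 0, 0, 0.3, 0, 0, 0]
    - [2, 0, 0, 0.45, 0, 0, 0]
    - [2, 0, 0, 0.45, 0, 0, 0]
    - [2, 0, 0, 0.45, 0, 0, 0]

```text
t: 22.75
eef_pos: [0.629, 0.1189, 0.0716]
orientation: [-2.221, -2.221, 0.0]
force: [-0.3, -0.0, -4.9]
finger_gap: 0.341
grip_force: 30.0
```

arm_command:
  deltas:
    - [2, 0, 0, 0.1, 0, 0, 0]
    - [2, 0, 0, 0.1, 0, 0, 0]

```text
t: 22.95
eef_pos: [0.629, 0.1189, 0.0705]
orientation: [-2.221, -2.221, 0.0]
force: [0.1, -0.7, -4.3]
finger_gap: 0.336
grip_force: 30.0
```

arm_command:
  deltas:
    - [2, 0, 0, 0.08, 0, 0, 0]
    - [2, 0, 0, 0.08, 0, 0, 0]

```text
t: 23.15
eef_pos: [0.6291, 0.1189, 0.0703]
orientation: [-2.221, -2.221, -0.0]
force: [-2.7, -0.3, 2.0]
finger_gap: 0.341
grip_force: 30.0
```

Contact. Release and retreat up and back.

arm_command:
  deltas:
    - [3.3, 0, 0, 0, 0, 0, 0]
    - [4, 0, 0, 0, 0, 0, 0]
    - [6, 0, 0, 0, 0, 0, 0]
    - [6, 0, 0, 0, 0, 0, 0]
    - [6, 0, 0, -2, 0, 0, 0]
    - [6, 0, 0, -5, 0, 0, 0]
    - [6, 0, 0, -9, 0, 0, 0]
    - [6, 0, 0, -12, 0, 0, 0]
    - [6, 0, -4, -12, 0, 0, 0]
    - [6, 0, -8, -12, 0, 0, 0]
    - [6, 0, -11, -12, 0, 0, 0]
    - [6, 0, -11, -12, 0, 0, 0]

```text
t: 24.35
eef_pos: [0.5161, 0.1192, 0.19]
orientation: [-2.219, -2.221, -0.001]
force: [0.5, -0.5, 0.6]
finger_gap: 0.691
grip_force: 0.0
```

arm_command:
  deltas:
    - [6, 0, 0, 0, 0, 0, 0]
    - [6, 0, 0, 0, 0, 0, 0]
    - [6, 0, 0, 0, 0, 0, 0]
    - [6, 0, 0, 0, 0, 0, 0]
    - [6, 0, 0, 0, 0, 0, 0]

```text
t: 24.85
eef_pos: [0.5195, 0.1187, 0.1896]
orientation: [2.222, 2.221, -0.001]
force: [0.6, -0.5, 0.4]
finger_gap: 0.686
grip_force: 0.0
```

```bash
python3 -c "
from m import *
cv2.imwrite('pics/s7.png',cv2.resize(capture('scene')[180:330,230:430],None,fx=4,fy=4))"
```

```text
(no output)
```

View pics/s7.png

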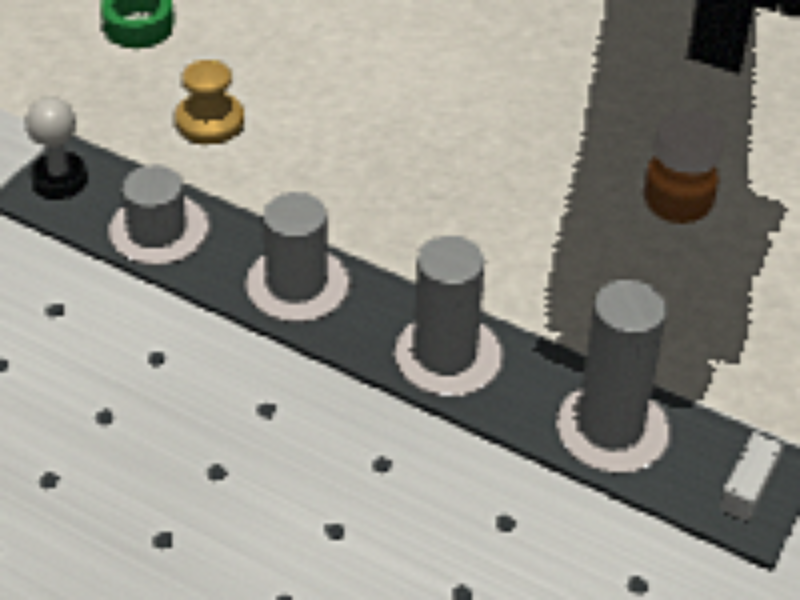

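All four stand inside their pads, rising from the ball: bases at crop (155,235), (296,290), (447,365) and (614,440). The gripper is clear, so I'm handing the job in.

```bash
python3 -c "
from station import close_job
print(close_job())"
```

```text
the job is handed in; nothing more can be done
None
```

The job is handed in: the four standards stand free, each within its pad, at 30, 46, 62 and 78 mm rising away from the reference ball (pads d, c, b, a), finished at about 25 s of the 109 s allowed.

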